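# Clear a V-block off a dry box, break the lid's sticky seal and hold it slightly open

## Task

The lid of the gauge-block dry box sits tight on its sticky seal. Take the V-block off the lid and set it down upright on the cork mat (do not drop it), then take the lid by its handle, pull it straight up until the seal lets go, without tearing it right off, and hold it level over the box with a gap of about 20 mm all round. Leave the loupe, the white jar and the ink bottle where they are, and finish while still holding the lid like that: do not let go of it.

Things in the scene. Friction and masses are not known exactly. Their poses are not given: they have to be found in the camera images.
- dry_box: flat open aluminium box, 130 (x) x 200 (y) x 66 mm high (its rim), fixed to the worktop, closed by the lid; a small catch housing sticks out 12 mm at the middle of each y end. Origin: centre of the box's underside, z up. The box may stand left or right of the mat.
- lid: loose grey lid, 136 x 206 x 12 mm, 0.28 to 0.44 kg, with a 48 mm deep skirt inside the box (2 to 3 mm play; from about 35 mm up it leaves the seal). Origin: centre of the flange's underside, on the box's rim when shut (66 mm above the worktop; top face 78 mm); axes along the box's. The gap is the height of this origin above the rim
- lid_handle (a point): centre of the lid's handle bar, 12 x 12 mm, 56 mm long along the lid's y axis, centre 30 mm above the middle of the lid's top (108 mm above the worktop when shut), 24 mm free below, posts 22 mm either side. Pulled up, the seal (sprung rollers in a groove) holds with a peak of about 15 N in the first 2 mm, falling to the lid's weight by 8 mm; then it moves freely and drops if let go
- vee: steel V-block, 45 (x) x 44 (y) x 36 mm high, 0.3 to 0.6 kg, standing on the lid beside the handle (towards the lid's +y end), V groove upward and along its x axis. It can be gripped across its two x ends, where the handle is not in the way (solid up to half height and more). Origin: centre of its underside, z up
- cork_mat: square cork mat, 140 x 140 x 4 mm, fixed flat on the worktop. Origin: centre of its underside
- loupe_1: black stand loupe, 35 mm across, 34 mm high, right of the work; a bystander. Origin: centre of its underside
- jar: small white jar with a screw cap, 37 mm across, 38 mm high, right of the work, nearer than the loupe; a bystander. Origin: centre of its underside
- ink: small blue bottle with a black cap, 36 mm across, 58 mm high, left of the work; a bystander. Origin: centre of its underside
Not all that is in view belongs to the job. What is shaped like the vee but orange or pink is not meant.

How it is judged:
By the outcome, as a careful person would: the job done as asked, in the order asked, and still so for the second after the job is handed in, while the arm keeps its last pose, push and grip.
It also fails if it takes over 51 s, if anything falls off the work surface, if the arm or the gripper's body presses on something with over 40 N, if the wrist force passes 120 N, or if a joint passes its speed limit or range.

## Robot

A 7-joint arm with a two-finger parallel gripper is mounted at the origin on a cart in front of the work surface, level with it; the furniture and walls round the work are solid. World frame = base frame: x ahead of the robot, y to its left, z up, the work surface at z = 0. Lengths are in m, angles in rad, forces in N, time in s.
With the tool pointing down it reaches from about 0.425 to 0.875 m from the base axis. Payload 4.7 kg.
Tool frame: the origin (TCP) lies where the fingers leave the gripper's body, on its centre line; the fingertips stand 70 mm ahead of it and the grasp point (between the pads) lies 51 mm ahead of it; z points along the fingers, y is the line along which they close (so a half turn about z gives the same grasp; the last joint's range is limited). The gripper opens to 87 mm and grips with 3 to 60 N. Pads are 19 mm wide; open, the fingers measure 117 mm over their backs; the gripper's body (75 mm by 190 mm) begins 51 mm behind the grasp point.
Start: joints at [1.287, 0.321, -0.07, 1.45, 0.023, 1.371, -0.057], TCP at [0.191, -0.621, 0.292] pointing down, gripper open.
Joint ranges: [-2.86, 2.86], [-0.3, 2.09], [-1.38, 1.24], [0.06, 2.45], [-1.56, 4.7], [0.09, 2.05], [-2.69, 2.69]. Speed limits (rad/s): [2.57, 2.57, 3.14, 3.14, 3.14, 3.14, 3.14].

## Interface

Orientations are given as a rotation vector (axis times angle).
In Python, from bench import get_state, get_image, get_calibration, close_job gives the robot as it stands.
- The arm moves only by the tool send_rows, never from a script. Its argument "rows" is a list of rows, each an object of numbers: "hand": the finger opening in mm, from 0 to 87; "x", "y", "z": the shift along the world's x, y, z in mm; "roll": the turn about the world's z in degrees. A call has 1 to 10 rows; each row shifts and turns the commanded pose from where the row before left it; what a row does not reach is not made up. A row lasts 1/10 s, in which the tool goes at most 50 mm and 8.59 degrees, less where a joint would pass 70% of its speed; a pose out of reach is approached as far as the arm can. A call is refused whole if a number of a shift passes 50 or a number of a turn 8.59, either way. A call with a gripper value outside its range is refused whole. The fingers move at their own pace and stop on an object; "force" is the grip in N (left out, the last holds). Time passes only in rows, so rows that do not move let the fingers close. It gives the time, the measured TCP pose, the force, the opening and the grip force at its end, in the units of the state.
- get_state(): the state, without advancing time (a new reading comes with each control period).
- get_image(name): name is "scene" or "side" or "wrist"; returns the picture (384x512x3 uint8, blue, green, red); there is no depth.
- get_calibration(name): a dict with "mtx" (3x3 intrinsics, pixels), "world_from_camera" (4x4, takes a point from camera to world coordinates). Camera axes: x right, y down, z forward; pixel columns grow to the right and rows downward; lengths in m; the calibration is good to about 2 mm. The wrist camera is an equidistant fisheye: a pixel r from the principal point sees the ray r / f radians off the axis. A picture is of the moment at which its call begins: read the wrist's pose just before it. get_calibration takes no time and is no camera call; for the wrist camera it gives the pose at the moment of the call.
- close_job(): hands the job in; it is judged then, once.
The state is a dict: "time": time; "joint_positions": joint angles; "qd": joint speeds; "joint_torque": joint torques, N m; "position": TCP position; "tool_rot": TCP orientation; "ft_force": force on the tool from outside, world axes, zero at the start; "torque": the same for the moment, N m; "grip_width": opening from 0.0 (shut) to 1.0 (fully open); "grip_force": force on a finger pad.
Only numpy, scipy, OpenCV 4.12 (cv2) and the standard library are available. Lean on these libraries where they do the work, as an engineer would, in place of code of your own. Each camera call takes 0.05 s, during which the arm holds its last target. There are 200 camera calls.

## Working session

There is one attempt and no reset: what is moved stays moved. The work goes in short steps, Python scripts to look and compute and a tool call to move; the robot and the scene stay as the last step left them, time stands still between calls to the robot, and variables do not carry over. Pictures are saved under pics/ and viewed, at most 10 in all, crops included, and the job is handed in when it is done.

Besides the shell and the picture viewer there is one more tool, called as name(argument=value, ...) on one line, values as JSON. send_rows: Moves the arm, as the interface text tells. Its arguments: {"type":"object","properties":{"rows":{"type":"array","items":{"type":"object","properties":{"hand":{"type":"number"},"x":{"type":"number"},"y":{"type":"number"},"z":{"type":"number"},"roll":{"type":"number"}}}},"force":{"type":"number"}},"required":["rows"]}

```bash
mkdir -p pics; ls; cat > h.py <<'E'
import numpy as np, cv2
from bench import *
def ray(name,px,cal=None):
    c=cal or get_calibration(name);K=np.array(c["mtx"]);T=np.array(c["world_from_camera"])
    u=(px[0]-K[0,2])/K[0,0];v=(px[1]-K[1,2])/K[1,1]
    if name=="wrist":
        r=np.hypot(u,v);d=np.array([np.sin(r)*u/max(r,1e-9),np.sin(r)*v/max(r,1e-9),np.cos(r)])
    else: d=np.array([u,v,1.])
    d=T[:3,:3]@d; return T[:3,3],d/np.linalg.norm(d)
def onz(name,px,z,cal=None):
    o,d=ray(name,px,cal); return o+d*(z-o[2])/d[2]
def tri(*rs):
    A=0;b=0
    for o,d in rs:
        P=np.eye(3)-np.outer(d,d);A=A+P;b=b+P@o
    return np.linalg.solve(A,b)
E
python3 - <<'E'
from h import *
s=get_image("scene");t=get_image("side")
cv2.imwrite("pics/a.png",cv2.resize(s,(800,600),interpolation=cv2.INTER_CUBIC))
cv2.imwrite("pics/b.png",cv2.resize(t,(800,600),interpolation=cv2.INTER_CUBIC))
for n in("scene","side","wrist"):
    c=get_calibration(n);print(n,np.round(c["mtx"],1).tolist(),np.round(c["world_from_camera"],3).tolist())
print(get_state())
E
```

```text
pics
scene [[471.6, 0.0, 251.3], [0.0, 471.6, 185.9], [0.0, 0.0, 1.0]] [[-0.49, -0.428, 0.759, -0.622], [-0.871, 0.265, -0.413, 0.627], [-0.024, -0.864, -0.503, 0.843], [0.0, 0.0, 0.0, 1.0]]
side [[360.0, 0.0, 253.7], [0.0, 360.0, 194.0], [0.0, 0.0, 1.0]] [[0.931, -0.232, 0.282, 0.173], [-0.365, -0.573, 0.734, -0.886], [-0.008, -0.786, -0.618, 0.851], [0.0, 0.0, 0.0, 1.0]]
wrist [[297.3, 0.0, 252.1], [0.0, 297.3, 192.4], [0.0, 0.0, 1.0]] [[0.294, -0.913, -0.283, 0.269], [-0.956, -0.281, -0.085, -0.597], [-0.002, 0.296, -0.955, 0.382], [0.0, 0.0, 0.0, 1.0]]
{'time': 0.1, 'joint_positions': array([ 1.28713792,  0.32171336, -0.07010186,  1.4515286 ,  0.02262726,
        1.3708036 , -0.05689942]), 'qd': array([ 0.00075204, -0.00041425, -0.00177089, -0.00366348,  0.00022156,
        0.0010473 , -0.00103139]), 'joint_torque': array([-3.19276214e-04, -4.92571843e+01, -4.06038919e-01, -3.13399351e+01,
       -6.42565079e-02,  3.95453547e-02,  8.14805230e-05]), 'position': array([ 0.19054964, -0.62105651,  0.29130625]), 'tool_rot': array([-3.10521988e+00, -4.65827593e-01,  5.64131431e-04]), 'ft_force': array([0.51384736, 1.00046481, 0.03337357]), 'torque': array([-0.03973426, -0.03893953,  0.02580802]), 'grip_force': 0.0, 'grip_width': 1.0013828702696779}
```

View pics/a.png

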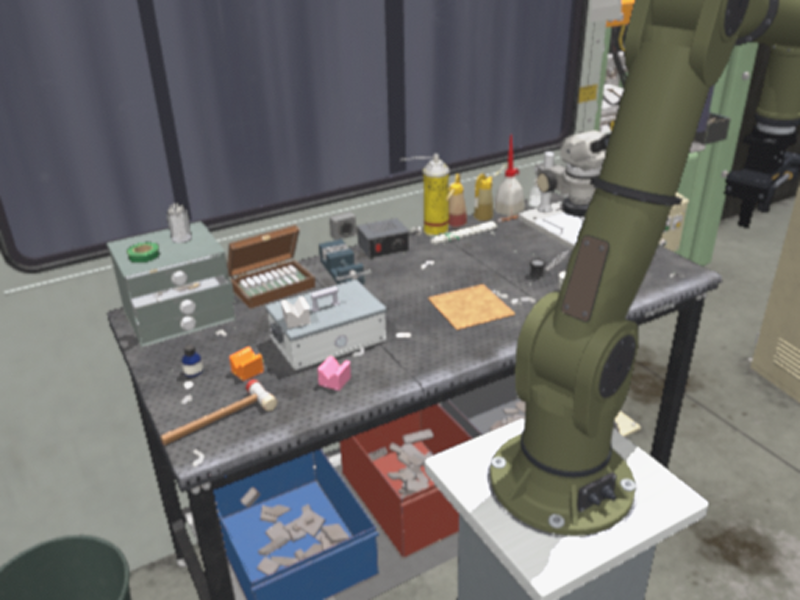

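View pics/b.png

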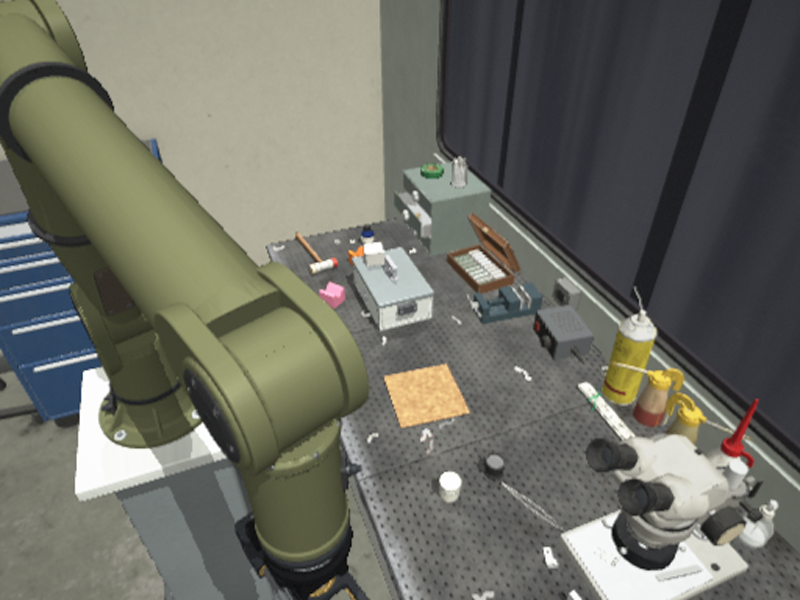

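Candidates for the vee: the silver block on the lid at scene (296,310), the orange block at (247,362) and the pink block at (334,373). I choose the silver one on the lid. The mat is at (470,306), and the jar and loupe are to its right. Next is a close crop from both views to check this and measure.

```bash
python3 - <<'E'
from h import *
s=get_image("scene");t=get_image("side")
a=cv2.resize(s[170:245,155:255],(800,600),interpolation=cv2.INTER_CUBIC)[:,:]
b=cv2.resize(t[145:220,210:290],(640,600),interpolation=cv2.INTER_CUBIC)
a=cv2.resize(a,(400,300));
cv2.imwrite("pics/c.png",cv2.resize(s[172:240,165:255],(794,600),interpolation=cv2.INTER_CUBIC))
cv2.imwrite("pics/d.png",cv2.resize(t[150:212,220:284],(619,600),interpolation=cv2.INTER_CUBIC))
for n,p,z in (("scene",(470,306),.004),("side",(426,395),.004),("scene",(326,310),.078),("side",(393,278),.078),("scene",(296,312),.1),("side",(375,254),.1),("scene",(192,362),.03),("side",(368,235),.03),("scene",(247,362),.02),("scene",(334,373),.02),("side",(450,485),.02),("side",(494,465),.02)):
    print(n,p,np.round(onz(n,np.array(p)/1.5625,z),3))
E
```

```text
scene (470, 306) [ 0.499 -0.173  0.004]
side (426, 395) [ 0.505 -0.182  0.004]
scene (326, 310) [0.537 0.149 0.078]
side (393, 278) [0.553 0.123 0.078]
scene (296, 312) [0.527 0.215 0.1  ]
side (375, 254) [0.538 0.204 0.1  ]
scene (192, 362) [0.572 0.417 0.03 ]
side (368, 235) [0.586 0.404 0.03 ]
scene (247, 362) [0.531 0.323 0.02 ]
scene (334, 373) [0.412 0.195 0.02 ]
side (450, 485) [ 0.454 -0.397  0.02 ]
side (494, 465) [ 0.543 -0.39   0.02 ]
```

View pics/c.png

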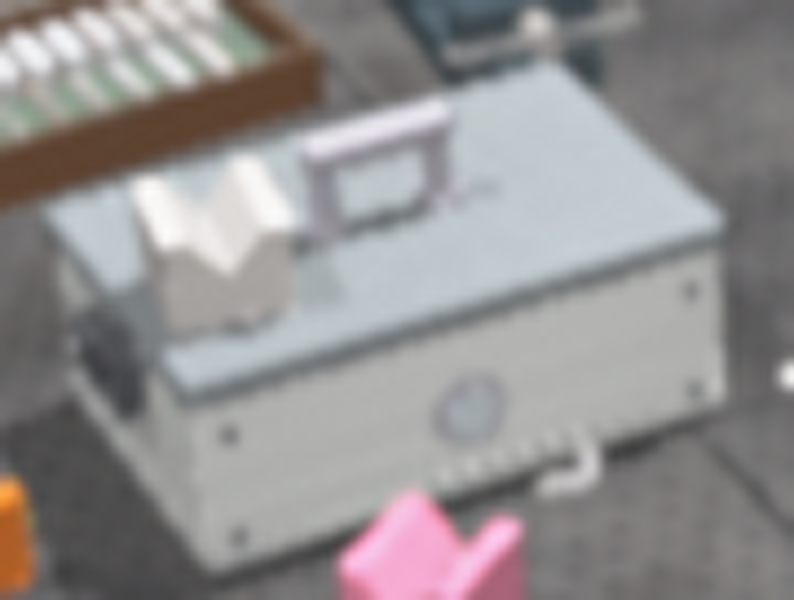

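View pics/d.png

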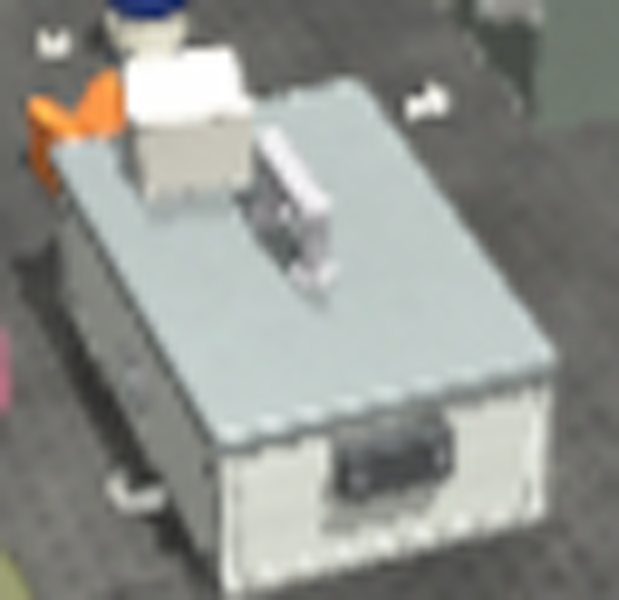

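The silver block on the grey lid has its V upward, beside the handle, so it is the right one. I'll triangulate the lid corners, handle and vee.

```bash
python3 - <<'E'
from h import *
S=lambda x,y:(165+x/8.822-.45,172+y/8.822-.45)
D=lambda x,y:(220+x/9.67-.45,150+y/9.67-.45)
def T(n,s,d): 
    r=tri(ray("scene",s),ray("side",d));print(n,np.round(r*1e3,1));return r
c=[T("lid-x+y",S(185,393),D(60,150)),T("-x-y",S(724,228),D(220,443)),T("+x-y",S(548,65),D(555,352)),T("+x+y",S(45,205),D(350,80))]
m=np.mean(c,0);v=c[0]-c[1]+c[3]-c[2];print(m,np.degrees(np.arctan2(-v[0],v[1])))
T("handle",S(377,133),D(295,172))
T("vee bot -x-y",S(290,305),D(148,200))
T("vee top -x-y",S(292,222),D(133,122))
M=[(430,299),(497,287),(513,311),(463,327)];N=[(385,376),(451,366),(468,412),(403,426)]
q=lambda p:(p[0]/1.5625-.3,p[1]/1.5625-.3)
print(np.array([onz("scene",q(p),.004) for p in M]).round(3).tolist(),np.array([onz("side",q(p),.004) for p in N]).round(3).tolist())
E
```

```text
lid-x+y [492.1 245.8  72.9]
-x-y [487.   42.5  74.1]
+x-y [619.9  44.5  76.7]
+x+y [618.6 245.2  78.6]
[0.55442458 0.14450485 0.07558358] -0.5340527196947285
handle [554.9 143.3 110.6]
vee bot -x-y [513.8 196.2  77.1]
vee top -x-y [508.4 195.3 114.1]
[[0.572, -0.115, 0.004], [0.538, -0.272, 0.004], [0.436, -0.24, 0.004], [0.44, -0.113, 0.004]] [[0.447, -0.1, 0.004], [0.588, -0.125, 0.004], [0.563, -0.252, 0.004], [0.432, -0.237, 0.004]]
```

send_rows(rows=[{"x": 30, "y": 50, "roll": 7.3}, {"x": 30, "y": 50, "roll": 7.3}, {"x": 30, "y": 50, "roll": 7.3}, {"x": 30, "y": 50, "roll": 7.3}, {"x": 30, "y": 50, "roll": 7.3}, {"x": 30, "y": 50, "roll": 7.3}, {"x": 30, "y": 50, "roll": 7.3}, {"x": 30, "y": 50, "roll": 7.3}, {"x": 30, "y": 50, "roll": 7.3}, {"x": 30, "y": 50, "roll": 7.3}])

```text
schema error: expected keys hand, x, y, z, roll
```

send_rows(rows=[{"x": 8, "y": 48}, {"x": 8, "y": 48}, {"x": 8, "y": 48}, {"x": 8, "y": 48}, {"x": 8, "y": 48}, {"y": 48}, {"y": 30}, {}, {}])

```text
schema error: expected keys hand, x, y, z, roll
```

```bash
python3 - <<'E'
from h import *
import pickle
s=get_state();print(s["position"],s["tool_rot"],s["ft_force"],s["time"])
c=get_calibration("wrist");im=get_image("wrist");pickle.dump(c,open("w1.pkl","wb"));print(np.round(c["world_from_camera"],3))
cv2.imwrite("pics/e.png",cv2.resize(im,(800,600),interpolation=cv2.INTER_CUBIC))
E
```

```text
[ 0.19057606 -0.62117917  0.29158544] [-3.10571918e+00 -4.65901350e-01  4.07458386e-04] [-0.45362033  0.03444435  0.5141775 ] 0.2
[[ 0.294 -0.913 -0.283  0.269]
 [-0.956 -0.281 -0.086 -0.597]
 [-0.001  0.296 -0.955  0.383]
 [ 0.     0.     0.     1.   ]]
```

View pics/e.png

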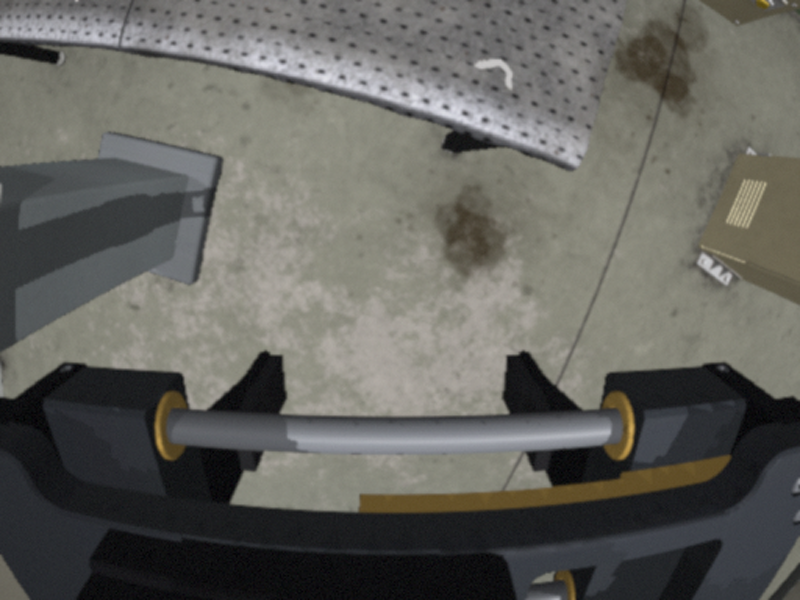

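The picture shows only the floor and the gripper, because the rows were refused (every key is required). Resending with all keys.

send_rows(rows=[{"hand": 87, "x": 30, "y": 50, "z": 0, "roll": 7.3}, {"hand": 87, "x": 30, "y": 50, "z": 0, "roll": 7.3}, {"hand": 87, "x": 30, "y": 50, "z": 0, "roll": 7.3}, {"hand": 87, "x": 30, "y": 50, "z": 0, "roll": 7.3}, {"hand": 87, "x": 30, "y": 50, "z": 0, "roll": 7.3}, {"hand": 87, "x": 30, "y": 50, "z": 0, "roll": 7.3}, {"hand": 87, "x": 30, "y": 50, "z": 0, "roll": 7.3}, {"hand": 87, "x": 30, "y": 50, "z": 0, "roll": 7.3}, {"hand": 87, "x": 30, "y": 50, "z": 0, "roll": 7.3}, {"hand": 87, "x": 30, "y": 50, "z": 0, "roll": 7.3}])

```text
time: 1.25
position: [0.4486, -0.1908, 0.2926]
tool_rot: [2.214, 2.227, -0.0]
ft_force: [0.5, -0.3, 0.4]
grip_width: 1.001
grip_force: 0.0
```

send_rows(rows=[{"hand": 87, "x": 10, "y": 46, "z": 0, "roll": 0}, {"hand": 87, "x": 10, "y": 46, "z": 0, "roll": 0}, {"hand": 87, "x": 10, "y": 46, "z": 0, "roll": 0}, {"hand": 87, "x": 10, "y": 46, "z": 0, "roll": 0}, {"hand": 87, "x": 10, "y": 46, "z": 0, "roll": 0}, {"hand": 87, "x": 10, "y": 46, "z": 0, "roll": 0}, {"hand": 87, "x": 10, "y": 30, "z": 0, "roll": 0}, {"hand": 87, "x": 10, "y": 15, "z": 0, "roll": 0}, {"hand": 87, "x": 0, "y": 0, "z": 0, "roll": 0}, {"hand": 87, "x": 0, "y": 0, "z": 0, "roll": 0}])

```text
time: 2.25
position: [0.5277, 0.128, 0.292]
tool_rot: [-2.219, -2.223, 0.001]
ft_force: [-0.5, 0.3, -1.1]
grip_width: 0.997
grip_force: 0.0
```

```bash
python3 - <<'E'
from h import *
import pickle
s=get_state();print(s["position"],s["tool_rot"],s["ft_force"],s["time"])
c=get_calibration("wrist");im=get_image("wrist");pickle.dump(c,open("w1.pkl","wb"));print(np.round(c["world_from_camera"],3))
cv2.imwrite("pics/f.png",cv2.resize(im,(800,600),interpolation=cv2.INTER_CUBIC))
E
```

```text
[0.52772621 0.12797092 0.29198014] [-2.21949821e+00 -2.22283954e+00  1.40465928e-03] [-0.50370615  0.32583487 -1.07844922] 2.25
[[ 1.     0.002 -0.001  0.528]
 [ 0.002 -0.955 -0.296  0.21 ]
 [-0.001  0.296 -0.955  0.383]
 [ 0.     0.     0.     1.   ]]
```

View pics/f.png

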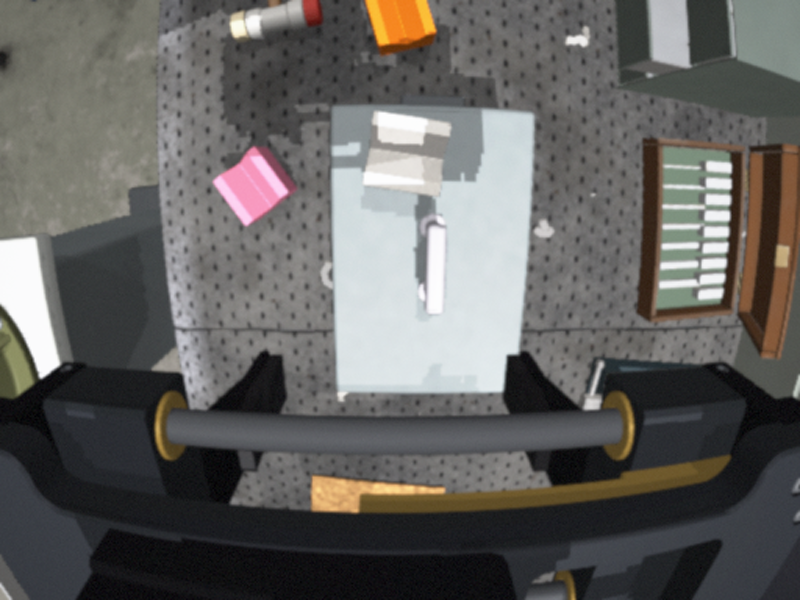

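The wrist view shows the vee top at corners (374,112), (451,122), (441,195), (363,183), slightly turned. It also shows the handle bar at (436,220)–(434,312), the lid and the mat edge at (312,475)–(445,487).

```bash
python3 - <<'E'
from h import *
import pickle
c=pickle.load(open("w1.pkl","rb"))
W=lambda p:(p[0]*.64-.18,p[1]*.64-.18)
def grp(n,ps,z):
    P=np.array([onz("wrist",W(p),z,c) for p in ps])*1e3;print(n,P.round(1)[:,:2].tolist(),"mean",P.mean(0).round(1));return P
def yaw(a,b): print("yaw",np.degrees(np.arctan2((b-a)[1],(b-a)[0])))
V=grp("vee",[(374,112),(451,122),(441,195),(363,183)],.114);yaw(V[0],V[1]);yaw(V[3],V[2]);yaw(V[3],V[0])
H=grp("handle",[(437,217),(435,313)],.114);yaw(H[1],H[0])
L=grp("lid",[(332,106),(534,112),(505,390),(337,390)],.078);yaw(L[0],L[1]);yaw(L[3],L[0]);yaw(L[2],L[1])
M=grp("mat",[(312,475),(445,487)],.004);yaw(M[0],M[1])
# heights by triangulation scene/side with wrist
S=lambda x,y:(165+x/8.822-.45,172+y/8.822-.45)
D=lambda x,y:(220+x/9.67-.45,150+y/9.67-.45)
print(tri(ray("wrist",W((436,265)),c),ray("scene",S(377,128)),ray("side",D(295,165))))
print(tri(ray("wrist",W((441,195)),c),ray("side",D(252,118))),tri(ray("wrist",W((363,183)),c),ray("side",D(133,122)),ray("scene",S(292,222))))
E
```

```text
vee [[516.4, 239.0], [560.2, 233.7], [554.9, 191.0], [510.0, 197.8]] mean [535.4 215.4 114. ]
yaw -6.9476348965868056
yaw -8.594407291466053
yaw 81.16525243308392
handle [[552.8, 178.1], [553.0, 119.3]] mean [552.9 148.7 114. ]
yaw 90.19792025761305
lid [[487.6, 247.5], [620.2, 246.8], [611.8, 45.5], [485.5, 46.3]] mean [551.3 146.5  78. ]
yaw -0.3247706999938898
yaw 89.40265909754874
yaw 87.61445966917528
mat [[443.2, -95.7], [581.3, -110.4]] mean [ 512.3 -103.     4. ]
yaw -6.068122525253257
[0.55415139 0.14589382 0.11244393]
[0.55552295 0.19056322 0.10734696] [0.5091647  0.19647428 0.11349715]
```

send_rows(rows=[{"hand": 87, "x": 4, "y": 44, "z": 0, "roll": -4.2}, {"hand": 87, "x": 3, "y": 34, "z": -10, "roll": -4.1}, {"hand": 87, "x": 0, "y": 10, "z": -30, "roll": 0}, {"hand": 87, "x": 0, "y": 0, "z": -40, "roll": 0}, {"hand": 87, "x": 0, "y": 0, "z": -20, "roll": 0}, {"hand": 87, "x": 0, "y": 0, "z": 0, "roll": 0}, {"hand": 87, "x": 0, "y": 0, "z": 0, "roll": 0}])

```text
time: 3.0
position: [0.5354, 0.2151, 0.1929]
tool_rot: [2.377, 2.053, -0.0]
ft_force: [-0.3, -0.2, 1.2]
grip_width: 1.001
grip_force: 0.0
```

```bash
python3 - <<'E'
from h import *
import pickle
s=get_state();print(s["position"],s["tool_rot"],s["ft_force"],s["time"])
c=get_calibration("wrist");im=get_image("wrist");pickle.dump(c,open("w2.pkl","wb"))
cv2.imwrite("pics/g.png",cv2.resize(im,(800,600),interpolation=cv2.INTER_CUBIC))
E
```

```text
[0.53536247 0.21512305 0.19286491] [ 2.37665179e+00  2.05348350e+00 -1.42428709e-04] [-0.33664222 -0.19793491  1.1683464 ] 3.0
```

View pics/g.png

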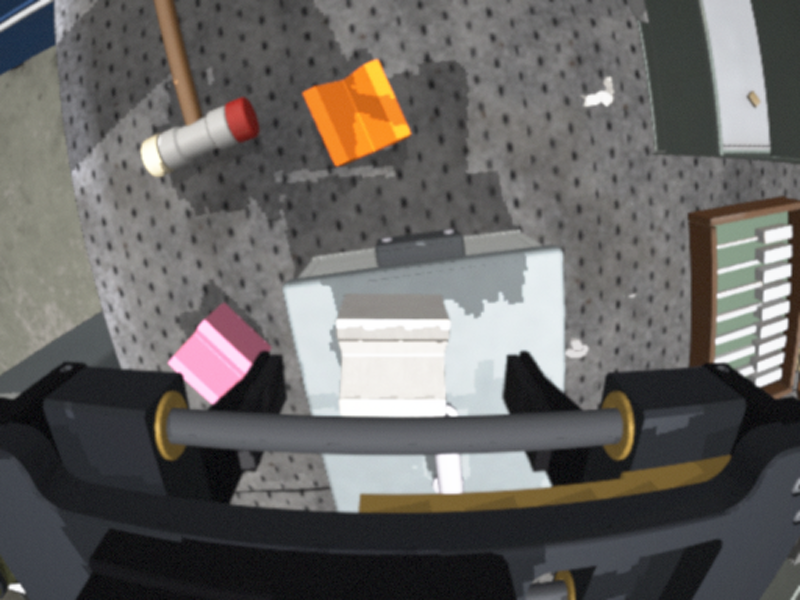

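The vee's edges are parallel to the jaws and it is centred at column 394, so I'm descending to grip.

send_rows(rows=[{"hand": 87, "x": 0, "y": 0, "z": -20, "roll": 0}, {"hand": 87, "x": 0, "y": 0, "z": -15, "roll": 0}, {"hand": 87, "x": 0, "y": 0, "z": -7, "roll": 0}, {"hand": 87, "x": 0, "y": 0, "z": 0, "roll": 0}, {"hand": 30, "x": 0, "y": 0, "z": 0, "roll": 0}, {"hand": 30, "x": 0, "y": 0, "z": 0, "roll": 0}, {"hand": 30, "x": 0, "y": 0, "z": 0, "roll": 0}, {"hand": 30, "x": 0, "y": 0, "z": 0, "roll": 0}, {"hand": 30, "x": 0, "y": 0, "z": 0, "roll": 0}, {"hand": 30, "x": 0, "y": 0, "z": 0, "roll": 0}], force=35)

```text
time: 4.05
position: [0.535, 0.2164, 0.1504]
tool_rot: [2.375, 2.056, 0.0]
ft_force: [0.2, 0.4, 0.4]
grip_width: 0.542
grip_force: 0.0
```

send_rows(rows=[{"hand": 30, "x": 0, "y": 0, "z": 0, "roll": 0}, {"hand": 30, "x": 0, "y": 0, "z": 0, "roll": 0}, {"hand": 30, "x": 0, "y": 0, "z": 0, "roll": 0}, {"hand": 30, "x": 0, "y": 0, "z": 0, "roll": 0}], force=35)

```text
time: 4.45
position: [0.5349, 0.2164, 0.1503]
tool_rot: [2.375, 2.056, -0.0]
ft_force: [-0.3, -0.2, 0.9]
grip_width: 0.509
grip_force: 35.0
```

send_rows(rows=[{"hand": 30, "x": 0, "y": 0, "z": 5, "roll": 0}, {"hand": 30, "x": 0, "y": 0, "z": 15, "roll": 0}, {"hand": 30, "x": 0, "y": 0, "z": 25, "roll": 0}, {"hand": 30, "x": 0, "y": 0, "z": 25, "roll": 0}, {"hand": 30, "x": 0, "y": 0, "z": 10, "roll": 0}, {"hand": 30, "x": 0, "y": 0, "z": 0, "roll": 0}, {"hand": 30, "x": 0, "y": 0, "z": 0, "roll": 0}])

```text
time: 5.15
position: [0.5345, 0.2159, 0.2295]
tool_rot: [-2.375, -2.056, 0.002]
ft_force: [0.1, -0.4, -5.6]
grip_width: 0.516
grip_force: 35.0
```

send_rows(rows=[{"hand": 30, "x": 0, "y": -15, "z": 0, "roll": 0}, {"hand": 30, "x": -3, "y": -30, "z": 0, "roll": 0}, {"hand": 30, "x": -3, "y": -40, "z": 0, "roll": 0}, {"hand": 30, "x": -4, "y": -45, "z": 0, "roll": 0}, {"hand": 30, "x": -4, "y": -45, "z": 0, "roll": 0}, {"hand": 30, "x": -4, "y": -45, "z": 0, "roll": 0}, {"hand": 30, "x": -4, "y": -45, "z": 0, "roll": 0}, {"hand": 30, "x": -4, "y": -45, "z": 0, "roll": 0}, {"hand": 30, "x": -4, "y": -45, "z": 0, "roll": 0}, {"hand": 30, "x": 0, "y": -35, "z": 0, "roll": 0}])

```text
time: 6.15
position: [0.5029, -0.1769, 0.2285]
tool_rot: [-2.377, -2.052, 0.004]
ft_force: [1.1, -0.5, -4.7]
grip_width: 0.511
grip_force: 35.0
```

send_rows(rows=[{"hand": 30, "x": 0, "y": 0, "z": -15, "roll": 0}, {"hand": 30, "x": 0, "y": 0, "z": -35, "roll": 0}, {"hand": 30, "x": 0, "y": 0, "z": -40, "roll": 0}, {"hand": 30, "x": 0, "y": 0, "z": -30, "roll": 0}, {"hand": 30, "x": 0, "y": 0, "z": -15, "roll": 0}, {"hand": 30, "x": 0, "y": 0, "z": 0, "roll": 0}, {"hand": 30, "x": 0, "y": 0, "z": 0, "roll": 0}, {"hand": 30, "x": 0, "y": 0, "z": 0, "roll": 0}])

```text
time: 6.95
position: [0.5063, -0.1739, 0.097]
tool_rot: [2.373, 2.054, 0.002]
ft_force: [0.0, 0.0, -4.1]
grip_width: 0.51
grip_force: 35.0
```

```bash
python3 - <<'E'
from h import *
t=get_image("side")
s=get_state();print(s["position"],s["ft_force"],s["time"])
cv2.imwrite("pics/i.png",cv2.resize(t[200:300,200:340],(800,571),interpolation=cv2.INTER_CUBIC))
E
```

```text
[ 0.50628432 -0.17401378  0.09707259] [ 0.0057037  -0.54428918 -4.29416195] 7.0
```

View pics/i.png

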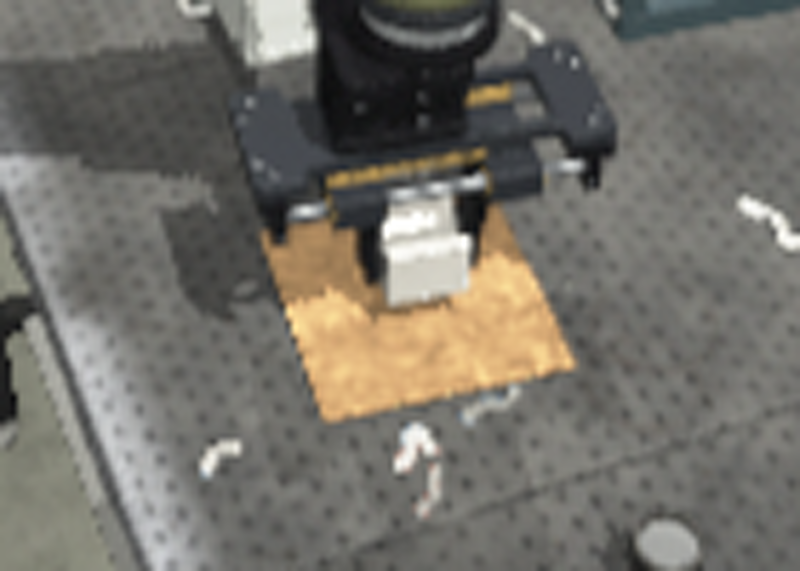

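The vee is upright over the middle of the mat at (425,270). Lowering gently until contact.

send_rows(rows=[{"hand": 30, "x": 0, "y": 0, "z": -8, "roll": 0}, {"hand": 30, "x": 0, "y": 0, "z": -6, "roll": 0}, {"hand": 30, "x": 0, "y": 0, "z": -3, "roll": 0}, {"hand": 30, "x": 0, "y": 0, "z": -1, "roll": 0}, {"hand": 30, "x": 0, "y": 0, "z": 0, "roll": 0}, {"hand": 30, "x": 0, "y": 0, "z": 0, "roll": 0}])

```text
time: 7.6
position: [0.5051, -0.1737, 0.0774]
tool_rot: [2.375, 2.056, 0.0]
ft_force: [-0.7, 0.8, -4.9]
grip_width: 0.514
grip_force: 35.0
```

send_rows(rows=[{"hand": 30, "x": 0, "y": 0, "z": -0.5, "roll": 0}, {"hand": 30, "x": 0, "y": 0, "z": -0.5, "roll": 0}, {"hand": 30, "x": 0, "y": 0, "z": 0, "roll": 0}, {"hand": 30, "x": 0, "y": 0, "z": 0, "roll": 0}])

```text
time: 8.0
position: [0.505, -0.1737, 0.0764]
tool_rot: [2.375, 2.056, 0.0]
ft_force: [-0.8, 0.1, -3.9]
grip_width: 0.516
grip_force: 35.0
```

send_rows(rows=[{"hand": 30, "x": 0, "y": 0, "z": -0.5, "roll": 0}, {"hand": 30, "x": 0, "y": 0, "z": -0.5, "roll": 0}, {"hand": 30, "x": 0, "y": 0, "z": 0, "roll": 0}, {"hand": 30, "x": 0, "y": 0, "z": 0, "roll": 0}])

```text
time: 8.4
position: [0.5051, -0.1737, 0.0763]
tool_rot: [2.375, 2.056, -0.001]
ft_force: [-3.7, 0.7, 5.5]
grip_width: 0.513
grip_force: 35.0
```

send_rows(rows=[{"hand": 50, "x": 0, "y": 0, "z": 0, "roll": 0}, {"hand": 60, "x": 0, "y": 0, "z": 0, "roll": 0}, {"hand": 75, "x": 0, "y": 0, "z": 0, "roll": 0}, {"hand": 75, "x": 0, "y": 0, "z": 0, "roll": 0}, {"hand": 75, "x": 0, "y": 0, "z": 0, "roll": 0}, {"hand": 75, "x": 0, "y": 0, "z": 10, "roll": 0}, {"hand": 75, "x": 0, "y": 0, "z": 20, "roll": 0}, {"hand": 75, "x": 0, "y": 0, "z": 40, "roll": 0}, {"hand": 75, "x": 0, "y": 0, "z": 45, "roll": 0}, {"hand": 75, "x": 0, "y": 0, "z": 45, "roll": 0}])

```text
time: 9.4
position: [0.5047, -0.1733, 0.2375]
tool_rot: [2.375, 2.057, 0.0]
ft_force: [1.7, -1.8, -0.3]
grip_width: 0.863
grip_force: 0.0
```

send_rows(rows=[{"hand": 75, "x": 5, "y": 25, "z": 0, "roll": 2.1}, {"hand": 75, "x": 8, "y": 40, "z": 0, "roll": 2.1}, {"hand": 75, "x": 8, "y": 45, "z": 0, "roll": 2.1}, {"hand": 75, "x": 8, "y": 45, "z": 0, "roll": 2.0}, {"hand": 75, "x": 8, "y": 45, "z": 0, "roll": 0}, {"hand": 75, "x": 8, "y": 40, "z": 0, "roll": 0}, {"hand": 75, "x": 4, "y": 30, "z": 0, "roll": 0}, {"hand": 75, "x": 0, "y": 0, "z": 0, "roll": 0}, {"hand": 75, "x": 0, "y": 0, "z": 0, "roll": 0}])

```text
time: 10.3
position: [0.5535, 0.0976, 0.2352]
tool_rot: [-2.217, -2.226, 0.0]
ft_force: [0.9, 0.5, -0.5]
grip_width: 0.864
grip_force: 0.0
```

```bash
python3 - <<'E'
from h import *
import pickle
s=get_state();print(s["position"],s["tool_rot"],s["time"])
c=get_calibration("wrist");im=get_image("wrist");pickle.dump(c,open("w3.pkl","wb"));t=get_image("side")
a=cv2.resize(im[0:260,150:370],(508,600),interpolation=cv2.INTER_CUBIC);b=cv2.resize(t[225:285,235:310],(292,234),interpolation=cv2.INTER_CUBIC)
o=np.zeros((600,800,3),np.uint8);o[:,:508]=a;o[:234,508:]=b
cv2.imwrite("pics/j.png",o)
E
```

```text
[0.55351603 0.09756472 0.23517463] [-2.21670422e+00 -2.22586159e+00  4.77739858e-04] 10.3
```

View pics/j.png

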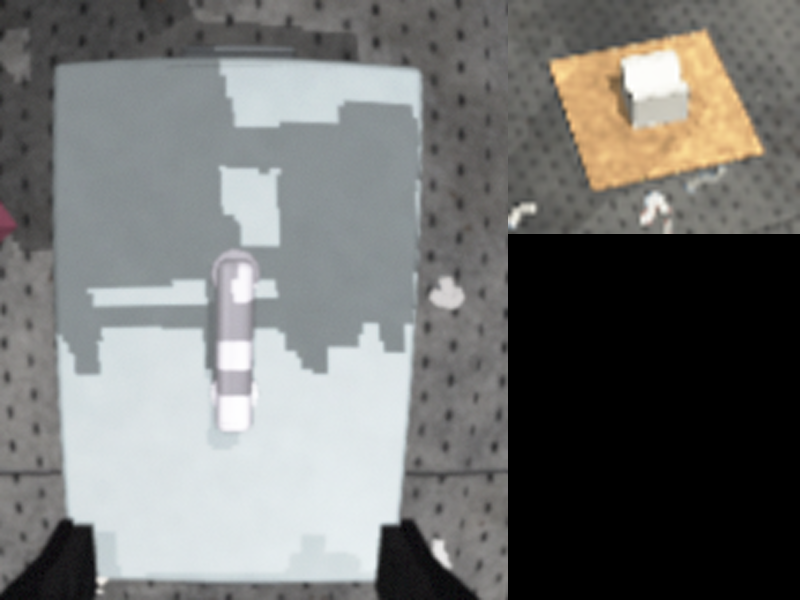

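The vee stands upright on the mat (inset, at (655,90)). The handle bar is centred at column 235, from row 258 to row 430.

```bash
python3 - <<'E'
from h import *
import pickle
c=pickle.load(open("w3.pkl","rb"));c1=pickle.load(open("w1.pkl","rb"))
W=lambda p:(150+p[0]/2.309-.3,p[1]/2.3077-.3)
for p in ((236,258),(234,430),(234.5,344)):print(onz("wrist",W(p),.114,c).round(4))
for p in ((56,65),(421,68),(66,520),(400,520)):print(onz("wrist",W(p),.078,c).round(4))
V=lambda p:(p[0]*.64-.18,p[1]*.64-.18)
for a,b in (((236,258),(437,217)),((234,430),(435,313))): print(tri(ray("wrist",W(a),c),ray("wrist",V(b),c1)).round(4))
E
```

```text
[0.5534 0.1739 0.114 ]
[0.553  0.1191 0.114 ]
[0.5531 0.147  0.114 ]
[0.4877 0.2471 0.078 ]
[0.6203 0.2466 0.078 ]
[0.4854 0.071  0.078 ]
[0.6196 0.0717 0.078 ]
[0.5543 0.1741 0.088 ]
[0.553  0.119  0.1135]
```

send_rows(rows=[{"hand": 50, "x": 0, "y": 29, "z": 0, "roll": 0}, {"hand": 50, "x": 0, "y": 20, "z": 0, "roll": 0}, {"hand": 50, "x": 0, "y": 0, "z": -20, "roll": 0}, {"hand": 50, "x": 0, "y": 0, "z": -30, "roll": 0}, {"hand": 50, "x": 0, "y": 0, "z": -18, "roll": 0}, {"hand": 50, "x": 0, "y": 0, "z": -8, "roll": 0}, {"hand": 50, "x": 0, "y": 0, "z": 0, "roll": 0}, {"hand": 50, "x": 0, "y": 0, "z": 0, "roll": 0}])

```text
time: 11.2
position: [0.5546, 0.1449, 0.1602]
tool_rot: [2.221, 2.221, 0.002]
ft_force: [-0.6, 0.2, 0.1]
grip_width: 0.576
grip_force: 0.0
```

send_rows(rows=[{"hand": 5, "x": 0, "y": 0, "z": 0, "roll": 0}, {"hand": 5, "x": 0, "y": 0, "z": 0, "roll": 0}, {"hand": 5, "x": 0, "y": 0, "z": 0, "roll": 0}, {"hand": 5, "x": 0, "y": 0, "z": 0, "roll": 0}, {"hand": 5, "x": 0, "y": 0, "z": 0, "roll": 0}, {"hand": 5, "x": 0, "y": 0, "z": 0, "roll": 0}, {"hand": 5, "x": 0, "y": 0, "z": 0, "roll": 0}, {"hand": 5, "x": 0, "y": 0, "z": 0, "roll": 0}, {"hand": 5, "x": 0, "y": 0, "z": 0, "roll": 0}, {"hand": 5, "x": 0, "y": 0, "z": 0, "roll": 0}], force=50)

```text
time: 12.2
position: [0.5536, 0.1454, 0.1593]
tool_rot: [-2.22, -2.222, 0.001]
ft_force: [-2.4, -0.8, 3.1]
grip_width: 0.133
grip_force: 50.0
```

send_rows(rows=[{"hand": 5, "x": 0, "y": 0, "z": 1, "roll": 0}, {"hand": 5, "x": 0, "y": 0, "z": 1, "roll": 0}, {"hand": 5, "x": 0, "y": 0, "z": 0, "roll": 0}, {"hand": 5, "x": 0, "y": 0, "z": 0, "roll": 0}])

```text
time: 12.6
position: [0.5536, 0.1448, 0.1601]
tool_rot: [-2.22, -2.222, 0.001]
ft_force: [1.3, -0.1, -10.7]
grip_width: 0.128
grip_force: 50.0
```

send_rows(rows=[{"hand": 5, "x": 0, "y": 0, "z": 1, "roll": 0}, {"hand": 5, "x": 0, "y": 0, "z": 1, "roll": 0}, {"hand": 5, "x": 0, "y": 0, "z": 1, "roll": 0}, {"hand": 5, "x": 0, "y": 0, "z": 1, "roll": 0}, {"hand": 5, "x": 0, "y": 0, "z": 0, "roll": 0}])

```text
time: 13.1
position: [0.554, 0.1458, 0.1663]
tool_rot: [2.22, 2.223, 0.0]
ft_force: [-2.0, -0.7, -5.3]
grip_width: 0.13
grip_force: 50.0
```

send_rows(rows=[{"hand": 5, "x": 0, "y": 0, "z": 1, "roll": 0}, {"hand": 5, "x": 0, "y": 0, "z": 1, "roll": 0}, {"hand": 5, "x": 0, "y": 0, "z": 1, "roll": 0}, {"hand": 5, "x": 0, "y": 0, "z": 1, "roll": 0}, {"hand": 5, "x": 0, "y": 0, "z": 1, "roll": 0}, {"hand": 5, "x": 0, "y": 0, "z": 1, "roll": 0}, {"hand": 5, "x": 0, "y": 0, "z": 0, "roll": 0}, {"hand": 5, "x": 0, "y": 0, "z": 0, "roll": 0}])

```text
time: 13.9
position: [0.5541, 0.1455, 0.1715]
tool_rot: [2.22, 2.223, 0.0]
ft_force: [-1.8, 0.5, -2.8]
grip_width: 0.135
grip_force: 50.0
```

send_rows(rows=[{"hand": 5, "x": 0, "y": 0, "z": 1.5, "roll": 0}, {"hand": 5, "x": 0, "y": 0, "z": 2, "roll": 0}, {"hand": 5, "x": 0, "y": 0, "z": 2, "roll": 0}, {"hand": 5, "x": 0, "y": 0, "z": 1.5, "roll": 0}, {"hand": 5, "x": 0, "y": 0, "z": 1, "roll": 0}, {"hand": 5, "x": 0, "y": 0, "z": 0, "roll": 0}, {"hand": 5, "x": 0, "y": 0, "z": 0, "roll": 0}, {"hand": 5, "x": 0, "y": 0, "z": 0, "roll": 0}])

```text
time: 14.7
position: [0.5541, 0.1454, 0.1796]
tool_rot: [2.22, 2.222, 0.0]
ft_force: [-1.4, -0.9, -2.2]
grip_width: 0.131
grip_force: 50.0
```

```bash
python3 - <<'E'
from h import *
s=get_image("scene");t=get_image("side")
for i in range(3):
    q=get_state();print(q["position"],q["ft_force"],q["torque"],q["grip_width"],q["time"]);get_image("side")
o=np.hstack([cv2.resize(s[165:240,160:258],(450,344),interpolation=cv2.INTER_CUBIC),cv2.resize(t[145:215,220:291],(349,344),interpolation=cv2.INTER_CUBIC)])
o=np.vstack([o,np.hstack([cv2.resize(t[225:325,230:350],(300,250),interpolation=cv2.INTER_CUBIC),np.zeros((250,499,3),np.uint8)])])
cv2.imwrite("pics/k.png",o)
E
```

```text
[0.55406967 0.14541353 0.17948412] [-1.60356674 -0.16313167 -2.51652263] [-0.03869069  0.15183538  0.03146064] 0.13399943374863368 14.8
[0.55405935 0.14538719 0.17946114] [-1.20623005  0.12874414 -2.69135024] [-0.00322822  0.11380471  0.05397556] 0.13426896826251425 14.85
[0.55404199 0.14540454 0.17942632] [-0.52447047  0.3605273  -2.83984409] [-0.03036623  0.12155999 -0.00678886] 0.12830426006889328 14.9
```

View pics/k.png

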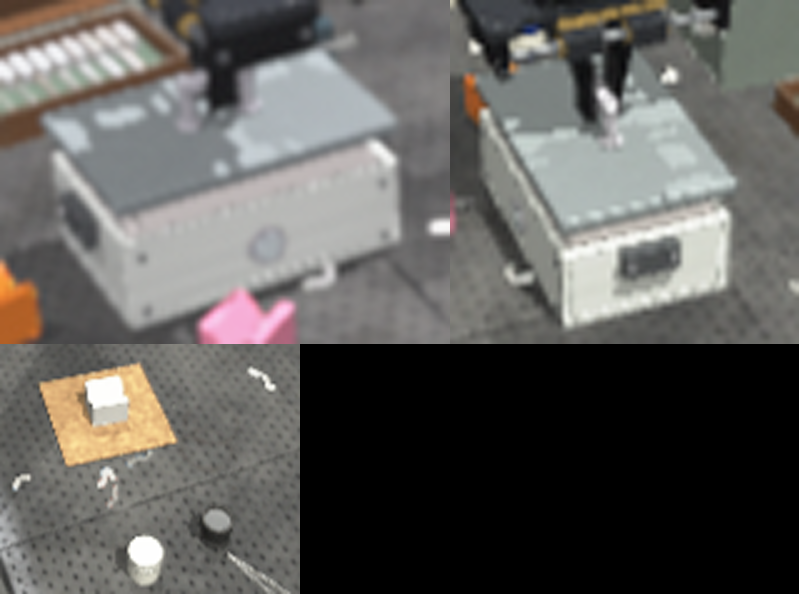

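The lid hangs level over the box with an even gap. The vee is upright on the mat, and the jar and loupe haven't moved. One numerical check of the corner heights against the shut measurement.

```bash
python3 - <<'E'
from h import *
S=lambda x,y:(160+x*98/450-.4,165+y*75/344-.4)
D=lambda x,y:(220+(x-450)*71/349-.4,145+y*70/344-.4)
for n,s,d in (("-x-y",S(397,120),D(568,226)),("+x-y",S(320,52),D(737,182)),("-x+y",S(122,208),D(478,80))):
    print(n,(tri(ray("scene",s),ray("side",d))*1e3).round(1))
E
```

```text
-x-y [492.   40.9  95. ]
+x-y [617.9  39.   93.2]
-x+y [490.4 242.4  94.5]
```

```bash
python3 -c "
from bench import *
print(close_job())"
```

```text
the job is handed in; nothing more can be done
None
```

The job is handed in: the V-block stands upright on the cork mat, and the lid was pulled straight up off its seal and is still held over the box with a gap of about 20 mm; three corner readings (good to about 3 mm) showed rises of 16.5 to 21.6 mm.

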